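Set a spring tester's preload with its star wheel

ROBOT

A 6-joint arm with a two-finger parallel gripper is mounted at the origin on the work surface. World frame = base frame: x ahead of the robot, y to its left, z up, the work surface at z = 0. Lengths are in m, angles in degrees, forces in N, time in s.
With the tool pointing down it reaches from about 0.4 to 0.825 m from the base axis. Payload 7 kg.
Tool frame: the origin (TCP) lies at the centre of the arm's flange, where the gripper is bolted on; the fingertips stand 178 mm ahead of it and the grasp point (between the pads) lies 159 mm ahead of it (tip_reach is the distance from the TCP to the fingertips, in m); z points along the fingers, y is the line along which they close (so a half turn about z gives the same grasp; the last joint's range is limited). The gripper opens to 88 mm and grips with 3 to 60 N. Pads are 19 mm wide; open, the fingers measure 130 mm over their backs; the gripper's body (78 mm by 193 mm) begins 47 mm behind the grasp point.
Start: joints at [86.694, 20.546, 0.682, 0, -70.136, -16.507], TCP at [0.229, 0.635, 0.405] pointing down, gripper open.
Joint ranges: [-176.03, 176.03], [-82.01, 121.73], [-58.28, 71.71], [-173.87, 95.51], [-174.79, -0.11], [-173.66, 173.66]. Speed limits (degrees/s): [136.94, 136.94, 172.46, 180, 180, 180].

INTERFACE

Orientations are given as [roll, pitch, yaw] about the fixed x, y, z axes, in that order (R = Rz(yaw) Ry(pitch) Rx(roll)).
In Python, from plant import * gives the robot as it stands.
- The arm moves only by the shell command python3 -m handwheel 'ROWS'. ROWS is JSON, a list of rows, each a list of 7 numbers: the opening, from -1 (shut) to 1 (fully open), then the shift along the tool's x, y, z as a fraction of full scale, then the turn, a rotation vector about the tool's x, y, z as a fraction of full scale. A call has 1 to 5 rows; each row shifts and turns the commanded pose from where the row before left it, along the tool's axes as they then stand; what a row does not reach is not made up. Full scale, the value 1, is 0.025 m for a shift and 6 degrees for a turn. A row lasts 1/8 s, in which the tool goes at most 62.5 mm and 10.7 degrees, less where a joint would pass 70% of its speed; a pose out of reach is approached as far as the arm can. A call with a number of a shift or a turn outside -1 to 1 is refused whole. A call with a gripper value outside its range is refused whole. The fingers move at their own pace and stop on an object; the grip force is fixed at half the most. Time passes only in rows, so rows that do not move let the fingers close. It gives the time, the measured TCP pose, the force, the opening and the grip force at its end, in the units of the state.
- get_obs(): the state, without advancing time (a new reading comes with each control period).
- snapshot(name): name is "scene" or "top" or "wrist"; returns a dict with "color" (420x560x3 uint8, red, green, blue), "fx", "fy", "cx", "cy" (pixels), "R" (3x3) and "t" (3): a world point X has camera coordinates R X + t; the wrist camera has in their place "tool_from_camera" (4x4, takes a point from camera to tool coordinates, whose origin is the TCP and whose axes are the flange's). Camera axes: x right, y down, z forward; pixel columns grow to the right and rows downward; lengths in m; the calibration is good to about 2 mm. The wrist camera is an equidistant fisheye: a pixel r from the principal point sees the ray r / f radians off the axis. A picture is of the moment at which its call begins: read the wrist's pose just before it. There is no depth.
- close_job(): hands the job in; it is judged then, once.
The state is a dict: "clock": time; "joint_pos": joint angles; "qvel": joint speeds; "tau": joint torques, N m; "tool_pos": TCP position; "orientation": TCP orientation; "force": force on the tool from outside, world axes, zero at the start; "moment": the same for the moment, N m; "opening": finger opening in m; "gripper_force": force on a finger pad.
Only numpy, scipy, OpenCV 4.12 (cv2) and the standard library are available. Lean on these libraries where they do the work, as an engineer would, in place of code of your own. Each camera call takes 0.05 s, during which the arm holds its last target. There are 200 camera calls.

TASK

Set the preload on the bench spring tester: turn the four-armed star wheel clockwise (seen from above) until the tip of the sprung pointer beam stands in the middle of the notch of the set index, and leave it there. Come up to the notch carefully and never run the pointer more than about a centimetre past it. Work the wheel only: do not push the beam itself, and leave the spray can, the tin and the wrench where they are.

Things in the scene. Friction and masses are not known exactly. Their poses are not given: they have to be found in the camera images.
- tester: Spring tester, fixed to the bench: dark steel base plate 290 x 310 mm, 12 mm thick. Origin on the bench top, on the star wheel's vertical axis; x runs along the strap over the wheel, z up. The pale scale plate lies at its -y side.
- strap (a point): Middle of the top of the grey strap bridging the wheel along the tester's x, 122 mm above the bench: 254 long, 16 wide, 12 thick (screw heads 6 mm higher), on posts of 9 mm radius at x = -115 and 115 mm. The wheel's arms pass below it; a finger pushing an arm cannot. It works on the +y or -y side and must lift out (above 130 mm) to take the next arm.
- wheel_hub (a point): On the star wheel's axis, 85 mm above the bench, mid-height of its four level arms: steel rods, radius 6 mm, from the hub (radius 16) to black balls (radius 12) centred 85 mm from the axis. Turns with the wheel: one arm lies along its +x. Closed fingers can reach down beside an arm and push it; beneath the arms all but hub and posts is lower than 55 mm above the bench.
- wheel (a joint): Star wheel angle, rad, 0 to 4.95, growing clockwise seen from above; arms lie at k x 90 degrees - angle, anticlockwise from the tester's +x. Friction of about 0.35 N m holds it where it is left; the spring adds up to 0.16 N m. A spiral cam under it deflects the beam by about 0.095 rad per rad of wheel, so the pointer tip moves about 19 mm per rad.
- beam: Sprung pointer beam: steel bar 12 mm wide, top 28 mm above the bench, turning level about a post at the tester's x = 24, y = 70 mm. Origin on that pivot at bench height; x points along the beam to its tip, 205 mm away. Slack, it points to the tester's -y; tension swings it anticlockwise from above, towards +x. Do not push it.
- pointer_tip (a point): The thin (4 mm) end of the pointer, 205 mm from the beam's pivot, 23 mm above the bench.
- index: The set index, a small dark steel clip with two prongs and a 10 mm wide notch between them that opens towards the pivot, fixed on the pale scale plate. Origin on the beam's pivot at bench height; its x axis points from the pivot to the notch; y is the direction in which the pointer moves under tension. Where it sits along the scale differs every time.
- notch (a point): Where the pointer tip must stand: on the middle line of the notch, 205 mm from the pivot, 23 mm above the bench (just in front of the prongs).
- can: Spray can, standing, 54 mm across, 170 mm high; origin at the centre of its underside. Leave alone.
- tin: Open steel tin, 90 mm across, 60 mm high; origin at the centre of its underside. Leave alone.
- wrench: Wrench, 180 mm long, lying on the bench along its own x. Leave alone.

How it is judged:
By the outcome, as a careful person would: the job done as asked, in the order asked, and still so for the second after the job is handed in, with the robot touching nothing.
It also fails if it takes over 48 s, if anything falls off the work surface, if the arm or the gripper's body presses on something with over 40 N, if the wrist force passes 120 N, or if a joint passes its speed limit or range.

## Working session

There is one attempt and no reset: what is moved stays moved. The work goes in short steps, Python scripts to look and compute and a shell command to move; the robot and the scene stay as the last step left them, time stands still between calls to the robot, and variables do not carry over. Pictures are saved under pics/ and viewed, at most 10 in all, crops included, and the job is handed in when it is done.

```bash
mkdir -p pics; ls
python3 - <<'E'
from plant import *
import cv2,numpy as np,pickle
o=get_obs();print(o)
d={}
for n in["scene","top","wrist"]:
    s=snapshot(n);d[n]=s;cv2.imwrite(f"pics/{n}0.png",s["color"][:,:,::-1])
    print(n,{k:np.round(v,4).tolist() for k,v in s.items() if k!="color"})
pickle.dump(d,open("s0.pkl","wb"))
E
```

```text
pics
{'clock': 0.0, 'joint_pos': array([ 8.66949376e+01,  2.05916548e+01,  6.32946586e-01, -2.10397244e-02,
       -7.01345514e+01, -1.65070605e+01]), 'qvel': array([-0.09993532, -0.03003611, -0.01763011, -0.03979929, -0.02995753,
        0.05238391]), 'tau': array([ 3.70825786e-03, -5.82717776e+01,  2.93049842e+01,  6.99722797e+00,
        6.87510154e-03, -1.50496826e-04]), 'tool_pos': array([0.22871257, 0.63486225, 0.40371078]), 'orientation': array([ 1.79904964e+02, -7.53754195e-03, -1.98192823e+01]), 'force': array([-0.58953184,  0.19405449,  0.53451264]), 'moment': array([ 0.043     , -0.00480292, -0.01918108]), 'gripper_force': 0.0, 'opening': 0.08717971963608202}
scene {'fx': 521.4556, 'fy': 521.4556, 'cx': 286.099, 'cy': 212.5727, 'R': [[0.2551, 0.9669, -0.0032], [0.7094, -0.1894, -0.6789], [-0.657, 0.1709, -0.7343]], 't': [-0.168, -0.3521, 1.5054]}
top {'fx': 383.5864, 'fy': 383.5864, 'cx': 272.6673, 'cy': 212.5442, 'R': [[0.055, -0.9985, 0.0065], [-0.9718, -0.055, -0.2295], [0.2295, 0.0063, -0.9733]], 't': [-0.0418, 0.5981, 0.6962]}
wrist {'fx': 325.1923, 'fy': 325.1923, 'cx': 283.0059, 'cy': 216.3791, 'tool_from_camera': [[-0.0008, -0.9579, -0.2872, 0.0782], [1.0, -0.0008, -0.0001, 0.001], [-0.0001, -0.2872, 0.9579, 0.0203], [0.0, 0.0, 0.0, 1.0]]}
```

View pics/top0.png

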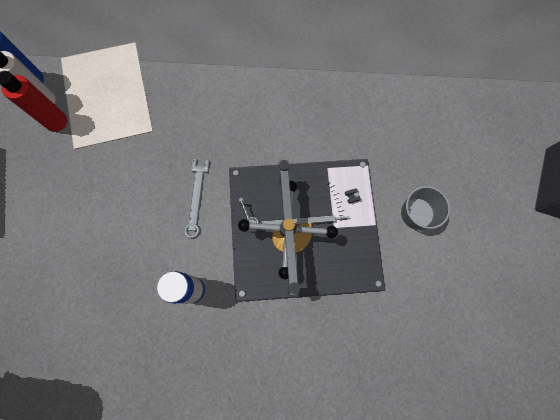

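View pics/scene0.png

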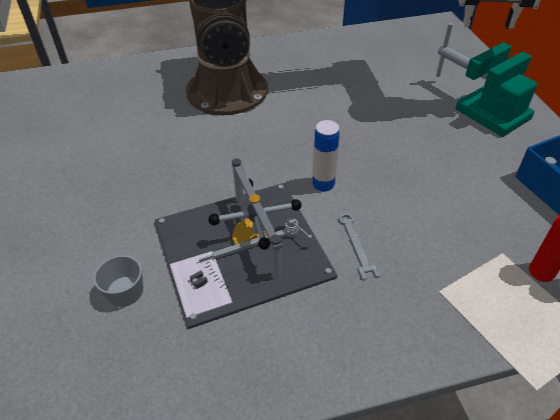

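The top view shows the tester around (290,230) with its strap running vertically from (284,164) to (294,291). The arm balls are near (244,226), (332,232), (284,272) and (293,187), the pointer tip is near (347,218), and the index is near (352,195). The can is at (175,288), the wrench at (197,200) and the tin at (427,208). I'll zoom in next.

Run:
```python
import cv2,pickle
d=pickle.load(open("s0.pkl","rb"))
im=d["top"]["color"][150:310,225:390,::-1]
cv2.imwrite("pics/topcrop.png",cv2.resize(im,None,fx=3.7,fy=3.7,interpolation=cv2.INTER_CUBIC))
im=d["scene"]["color"][240:320,160:260,::-1]
cv2.imwrite("pics/sccrop.png",cv2.resize(im,None,fx=7,fy=7,interpolation=cv2.INTER_CUBIC))
```

```text
(no output)
```

View pics/topcrop.png

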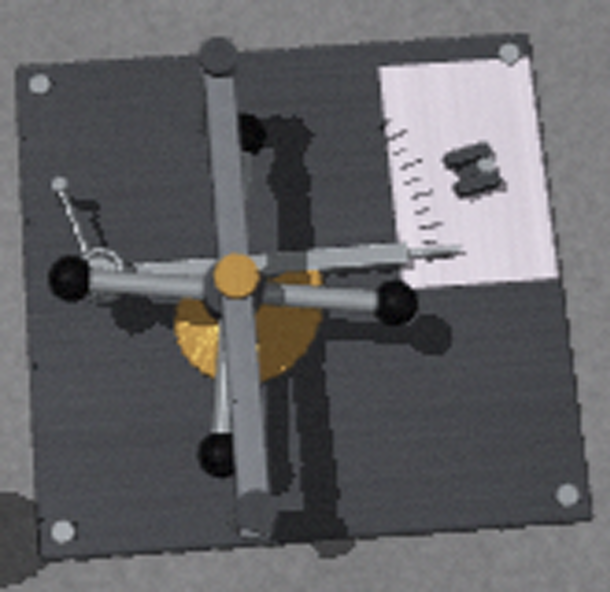

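View pics/sccrop.png

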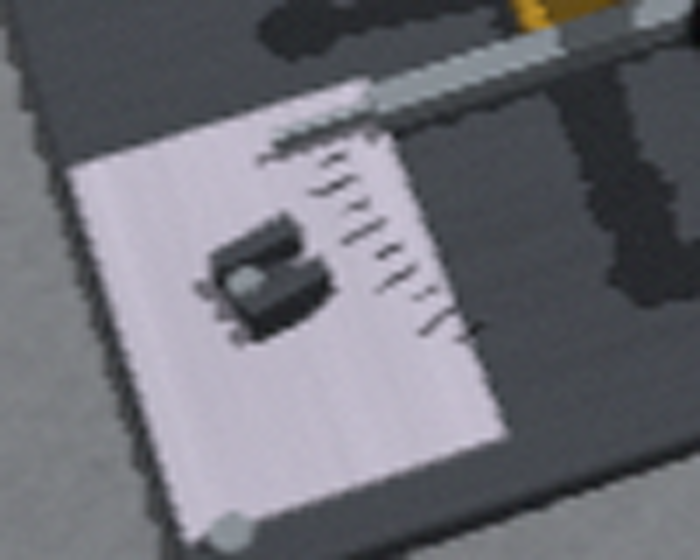

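```bash
cat > h.py <<'E'
import numpy as np
from scipy.spatial.transform import Rotation as Ro
def ray(s,p,z):
    d=np.array([(p[0]-s["cx"])/s["fx"],(p[1]-s["cy"])/s["fy"],1]);R=np.array(s["R"]);c=-R.T@s["t"];v=R.T@d
    return c+v*(z-c[2])/v[2]
def wray(s,o,p,z):
    x=(p[0]-s["cx"])/s["fx"];y=(p[1]-s["cy"])/s["fy"];r=np.hypot(x,y)+1e-9
    T=np.array(s["tool_from_camera"]);d=np.array([np.sin(r)*x/r,np.sin(r)*y/r,np.cos(r)])
    Q=Ro.from_euler("xyz",o["orientation"],degrees=True).as_matrix()
    c=Q@T[:3,3]+o["tool_pos"];v=Q@T[:3,:3]@d
    return c+v*(z-c[2])/v[2]
def wpix(s,o,X):
    T=np.array(s["tool_from_camera"]);Q=Ro.from_euler("xyz",o["orientation"],degrees=True).as_matrix()
    c=T[:3,:3].T@(Q.T@(np.array(X)-o["tool_pos"])-T[:3,3]);th=np.arctan2(np.hypot(c[0],c[1]),c[2]);u=c[:2]/np.hypot(c[0],c[1])*th
    return np.array([s["cx"]+s["fx"]*u[0],s["cy"]+s["fy"]*u[1]])
E
python3 - <<'E'
from h import *
import pickle
d=pickle.load(open("s0.pkl","rb"));s=d["top"]
f=lambda a,b,z:ray(s,(225+a/3.7,150+b/3.7),z)
B={k:f(*p,.085) for k,p in dict(l=(70,278),r=(397,302),dn=(217,454),up=(249,132)).items()}
for k in B:print(k,B[k].round(4))
P=[f(217,56,.125),f(257,512,.125)];print("posts",P, np.linalg.norm(P[0]-P[1]))
C=(B['l']+B['r'])/2;C2=(P[0]+P[1])/2;print("hub",C,C2,np.linalg.norm(B['l']-B['r']),f(236,275,.137))
u=(P[0]-P[1]);yaw=np.arctan2(u[1],u[0]);print("yaw",np.degrees(yaw))
sc=np.array([f(39,84,.013),f(509,54,.013),f(567,494,.013),f(62,531,.013)]);print(sc, np.degrees(np.arctan2(*(sc[0]-sc[3])[1::-1])),np.degrees(np.arctan2(*(sc[1]-sc[2])[1::-1])))
v=B['l']-B['r'];print("arm",np.degrees(np.arctan2(v[1],v[0])-yaw))
for yy,H in((yaw,C2),):
  c,n=np.cos(yy),np.sin(yy);piv=H[:2]+np.array([[c,-n],[n,c]])@[.024,.070]
  print("piv",piv)
  for nm,p,z in(("tip",(462,252),.023),("tip root",(410,254),.025),("notchL",(452,172),.028),("screw",(487,167),.03),("notchmid",(470,169),.028)):
    X=f(*p,z)[:2]-piv;print(nm,np.hypot(*X),np.degrees(np.arctan2(X[1],X[0])-yy)+90)
for nm,p in(("can",(172,288)),):print(nm,ray(s,p,.17))
print("tin",ray(s,(427,208),.06))
g=d["scene"]
h=lambda a,b,z:ray(g,(160+a/7,240+b/7),z)
for nm,p,z in(("tip",(262,160),.023),("tip root",(372,105),.025),("screw",(247,280),.03),("notch open",(308,262),.028)):
    X=h(*p,z)[:2]-piv;print(nm,np.hypot(*X),np.degrees(np.arctan2(X[1],X[0])-yaw)+90)
E
```

```text
l [0.5677 0.0458 0.085 ]
r [ 0.5645 -0.1258  0.085 ]
dn [ 0.4806 -0.0356  0.085 ]
up [ 0.6529 -0.0444  0.085 ]
posts [array([ 0.6802457 , -0.02450299,  0.125     ]), array([ 0.45117361, -0.05474325,  0.125     ])] 0.23105950745615197
hub [ 0.56610066 -0.0399623   0.085     ] [ 0.56570966 -0.03962312  0.125     ] 0.17160714805279093 [ 0.5634619  -0.03903175  0.137     ]
yaw 7.520245087934841
[[ 0.6981877   0.07854593  0.013     ]
 [ 0.73318832 -0.20100589  0.013     ]
 [ 0.47501748 -0.23365561  0.013     ]
 [ 0.43936263  0.04577073  0.013     ]] 7.2169919838193 7.207679203254832
arm 81.43206977368186
piv [0.58034187 0.03291583]
tip 0.2066474777506697 0.0735246372691023
tip root 0.17642744260290327 0.29738381905376343
notchL 0.21073046152758573 12.76965708375107
screw 0.23048035300325104 11.897927459933484
notchmid 0.22127644575566527 12.419522077297927
can [0.43883701 0.14964814 0.17      ]
tin [ 0.62899742 -0.32115259  0.06      ]
tip 0.20975937296948907 2.0623981647178056
tip root 0.17463804538431263 0.6315856073338892
screw 0.23143027532434007 12.982757938150968
notch open 0.21407179970695098 13.806443081165042
```

```bash
python3 -m handwheel '[[-1,0,0,0,0,0,-0.78],[-1,0,0,0,0,0,-0.78],[-1,0,0,0,0,0,-0.78],[-1,0,0,0,0,0,-0.79],[-1,0,0,0,0,0,0]]'
python3 -m handwheel '[[-1,0.47,0.96,0,0,0,0],[-1,0.47,0.96,0,0,0,0],[-1,0.47,0.96,0,0,0,0],[-1,0.47,0.96,0,0,0,0],[-1,0.47,0.96,0,0,0,0]]'
python3 -m handwheel '[[-1,0.47,0.96,0,0,0,0],[-1,0.47,0.96,0,0,0,0],[-1,0.47,0.96,0,0,0,0],[-1,0.47,0.96,0,0,0,0],[-1,0.47,0.96,0,0,0,0]]'
```

```text
clock: 0.78
tool_pos: [0.2288, 0.635, 0.4043]
orientation: [180.0, 0.0, -1.1]
force: [-0.3, 0.0, -0.1]
opening: 0.0428
gripper_force: 0.0
clock: 1.4
tool_pos: [0.2859, 0.5127, 0.4046]
orientation: [180.0, -0.0, -1.1]
force: [0.1, 0.6, -0.6]
opening: 0.0006
gripper_force: 0.0
clock: 2.02
tool_pos: [0.3427, 0.3913, 0.4047]
orientation: [-180.0, -0.0, -1.0]
force: [0.8, -0.2, 0.3]
opening: 0.0007
gripper_force: 0.0
```

```bash
python3 -m handwheel '[[-1,0.48,0.95,0,0,0,0],[-1,0.48,0.95,0,0,0,0],[-1,0.48,0.95,0,0,0,0],[-1,0.48,0.95,0,0,0,0],[-1,0.48,0.95,0,0,0,0]]'
python3 -m handwheel '[[-1,0.48,0.95,0,0,0,0],[-1,0.48,0.95,0,0,0,0],[-1,0.48,0.95,0,0,0,0],[-1,0.48,0.95,0,0,0,0],[-1,0.48,0.95,0,0,0,0]]'
python3 -m handwheel '[[-1,0.48,0.95,0,0,0,0],[-1,0.48,0.95,0,0,0,0],[-1,0.48,0.95,0,0,0,0],[-1,0.48,0.95,0,0,0,0],[-1,0.48,0.95,0,0,0,0]]'
python3 -m handwheel '[[-1,0.48,0.6,0,0,0,0],[-1,0,0,0,0,0,0],[-1,0,0,0,0,0,0]]'
python3 - <<'E'
from plant import *
import cv2
cv2.imwrite("pics/w1.png",snapshot("wrist")["color"][:,:,::-1])
E
```

```text
clock: 2.65
tool_pos: [0.4003, 0.2715, 0.4047]
orientation: [-180.0, -0.0, -1.0]
force: [0.3, 0.3, 0.4]
opening: 0.0007
gripper_force: 0.0
clock: 3.28
tool_pos: [0.4579, 0.1516, 0.4047]
orientation: [-180.0, -0.0, -1.0]
force: [0.2, 0.3, 0.6]
opening: 0.0004
gripper_force: 0.0
clock: 3.9
tool_pos: [0.5156, 0.0318, 0.4047]
orientation: [-180.0, -0.0, -1.0]
force: [0.0, -0.6, 0.5]
opening: 0.0007
gripper_force: 0.0
clock: 4.28
tool_pos: [0.5269, 0.0179, 0.4046]
orientation: [-180.0, 0.0, -1.1]
force: [-0.5, -0.5, -0.3]
opening: 0.0009
gripper_force: 0.0
```

View pics/w1.png

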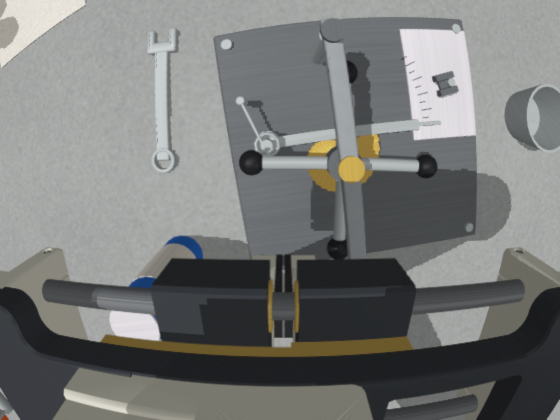

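The wrist view shows the left arm ball at (251,162), the hub at (351,168), the pointer tip at (440,123) and the notch near (440,84). The fingers stand clear on the robot side of the left arm.

```bash
python3 -m handwheel '[[-1,0.4,0.32,0.5,0,0,0],[-1,0,0,0.8,0,0,0],[-1,0,0,0.8,0,0,0],[-1,0,0,0.8,0,0,0],[-1,0,0,0.8,0,0,0]]'
python3 -m handwheel '[[-1,0,0,0.8,0,0,0],[-1,0,0,0.8,0,0,0],[-1,0,0,0.75,0,0,0],[-1,0,0,0,0,0,0],[-1,0.1,0,0,0,0,0]]'
python3 - <<'E'
from plant import *
import cv2
cv2.imwrite("pics/w2.png",snapshot("wrist")["color"][:,:,::-1])
E
```

```text
clock: 4.95
tool_pos: [0.5371, 0.0101, 0.3107]
orientation: [180.0, 0.0, -1.0]
force: [-0.4, 0.4, 1.7]
opening: 0.0005
gripper_force: 0.0
clock: 5.58
tool_pos: [0.5399, 0.0101, 0.2537]
orientation: [180.0, -0.0, -1.0]
force: [-0.5, -0.2, 0.6]
opening: 0.0004
gripper_force: 0.0
```

View pics/w2.png

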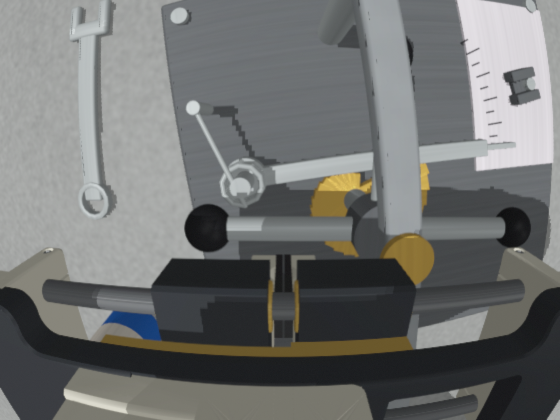

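The fingers are at arm height just behind the left arm. The pointer tip is at (513,146) and the index at (520,85). I'll push along an arc next.

```bash
python3 -m handwheel '[[-1,0.2,0,0,0,0,0],[-1,0.2,0,0,0,0,0],[-1,0.17,-0.05,0,0,0,0.83],[-1,0.17,-0.05,0,0,0,0.83],[-1,0.17,-0.05,0,0,0,0.83]]'
python3 -m handwheel '[[-1,0.17,-0.05,0,0,0,0.83],[-1,0.17,-0.05,0,0,0,0.83],[-1,0.17,-0.05,0,0,0,0.83],[-1,0.17,-0.05,0,0,0,0.83],[-1,0,0,0,0,0,0]]'
python3 - <<'E'
from plant import *
from h import *
o=get_obs();h=np.array([.566,-.040]);p=o["tool_pos"][:2]-h
y=np.radians(o["orientation"][2]);print("hub in tool",-p@[np.cos(y),np.sin(y)],-p@[np.sin(y),-np.cos(y)])
import cv2
cv2.imwrite("pics/w3.png",snapshot("wrist")["color"][:,:,::-1])
E
```

```text
clock: 6.25
tool_pos: [0.562, 0.0124, 0.2535]
orientation: [180.0, 0.1, -16.1]
force: [-6.3, 2.9, 3.6]
opening: 0.0004
gripper_force: 3.4
clock: 6.88
tool_pos: [0.5801, 0.0104, 0.2535]
orientation: [-180.0, 0.0, -35.9]
force: [-2.2, 3.3, 1.2]
opening: 0.0005
gripper_force: 2.2
hub in tool 0.018096299334659553 0.049082405263690926
```

View pics/w3.png

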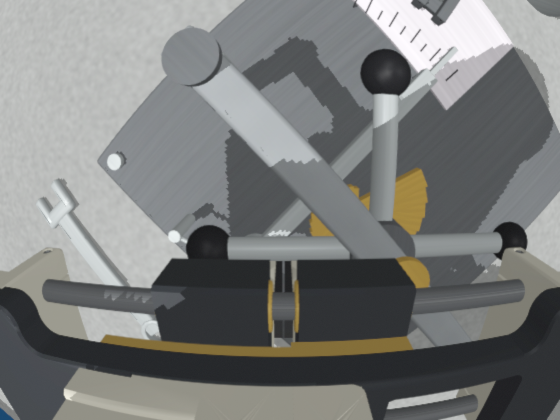

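The left arm rests against the fingers and the wheel is turning. The pointer at (450,55) is moving toward the index at (435,8). I'll continue the stroke.

```bash
python3 -m handwheel '[[-1,0.17,-0.05,0,0,0,0.83],[-1,0.17,-0.05,0,0,0,0.83],[-1,0.17,-0.05,0,0,0,0.83],[-1,0.17,-0.05,0,0,0,0.83],[-1,0.17,-0.05,0,0,0,0.83]]'
python3 -m handwheel '[[-1,0,0,0,0,0,0],[-1,-0.3,0,0,0,0,0],[-1,0,0,-0.8,0,0,0],[-1,0,0,-0.8,0,0,0],[-1,0,0,-0.8,0,0,0]]'
python3 -m handwheel '[[-1,0,0,-0.8,0,0,0],[-1,0,0,-0.2,0,0,-1],[-1,0,0,0,0,0,-1],[-1,0,0,0,0,0,-1],[-1,0,0,0,0,0,-1]]'
python3 -m handwheel '[[-1,0,0,0,0,0,-1],[-1,0,0,0,0,0,-1],[-1,0,0,0,0,0,-1],[-1,0,0,0,0,0,-1],[-1,0,0,0,0,0,-1]]'
python3 -m handwheel '[[-1,0,0,0,0,0,-1],[-1,0,0,0,0,0,-1],[-1,0,0,0,0,0,-1],[-1,0,0,0,0,0,-1],[-1,0,0,0,0,0,0]]'
python3 - <<'E'
from plant import *
from h import *
import cv2
o=get_obs();s=snapshot("wrist")
cv2.imwrite("pics/w4.png",s["color"][:,:,::-1])
import pickle;pickle.dump((o,s),open("s4.pkl","wb"))
a=np.radians(110+7.3);h=np.array([.566,-.040]);t=h+.052*np.array([np.cos(a),np.sin(a)])+.025*np.array([-np.sin(a),np.cos(a)])
d=t-o["tool_pos"][:2];y=np.radians(o["orientation"][2]);print(d@[np.cos(y),np.sin(y)]/.025,d@[np.sin(y),-np.cos(y)]/.025)
E
```

```text
clock: 7.55
tool_pos: [0.5992, -0.0001, 0.2535]
orientation: [-180.0, 0.0, -60.8]
force: [-3.8, 7.9, 2.4]
opening: 0.0001
gripper_force: 3.6
clock: 8.18
tool_pos: [0.5955, 0.0059, 0.3141]
orientation: [-180.0, -0.0, -60.7]
force: [0.6, -0.6, 0.5]
opening: 0.0007
gripper_force: 0.0
clock: 8.8
tool_pos: [0.5955, 0.0059, 0.3385]
orientation: [-180.0, -0.0, -36.5]
force: [-1.1, -0.4, -0.7]
opening: 0.0004
gripper_force: 0.0
clock: 9.43
tool_pos: [0.5955, 0.0059, 0.3385]
orientation: [180.0, -0.0, -6.5]
force: [0.1, -0.2, -0.8]
opening: 0.0008
gripper_force: 0.0
clock: 10.05
tool_pos: [0.5955, 0.0059, 0.3385]
orientation: [180.0, -0.0, 17.2]
force: [-1.0, -0.1, 0.0]
opening: 0.0002
gripper_force: 0.0
-3.0194818135021215 -0.4693490887894353
```

View pics/w4.png

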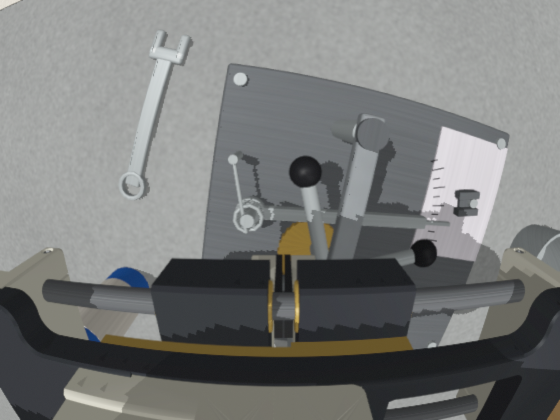

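The view shows the pushed arm's ball at (305,172), the right ball at (424,253), the pointer tip near (447,223) and the index at (467,202) with its notch opening at left.

Run:
```python
from h import *
import pickle
o,s=pickle.load(open("s4.pkl","rb"))
b1,b2=wray(s,o,(305,172),.085),wray(s,o,(424,253),.085)
for b in(b1,b2):
  v=b[:2]-[.566,-.040];print("ball",b,np.hypot(*v),np.degrees(np.arctan2(v[1],v[0]))-7.3)
yy=np.radians(7.3);c,n=np.cos(yy),np.sin(yy);piv=np.array([.566,-.04])+np.array([[c,-n],[n,c]])@[.024,.070]
for nm,p,z in(("tip",(449,224),.023),("notch",(460,202),.028),("post",(247,218),.03)):
  v=wray(s,o,p,z)[:2]-piv;print(nm,np.hypot(*v),np.degrees(np.arctan2(v[1],v[0]))-7.3+90)
```

```text
ball [0.63991986 0.00178854 0.085     ] 0.0849142362779915 22.18043915153539
ball [ 0.60736426 -0.1146406   0.085     ] 0.08533593187550678 -68.30569553418806
tip 0.20536017674715054 6.178046111694968
notch 0.21217158843257344 13.103136136543355
post 0.005060932673029574 248.46446583261215
```

```bash
python3 -m handwheel '[[-1,-0.75,-0.12,0,0,0,-0.5],[-1,-0.75,-0.12,0,0,0,-0.5],[-1,-0.75,-0.12,0,0,0,-0.5],[-1,-0.75,0.1,0,0,0,0],[-1,0,0,0,0,0,0]]'
python3 - <<'E'
from plant import *
from h import *
o=get_obs()
for A in(108,110,112):
 a=np.radians(A+7.3);h=np.array([.566,-.040]);t=h+.052*np.array([np.cos(a),np.sin(a)])+.025*np.array([-np.sin(a),np.cos(a)])
 d=t-o["tool_pos"][:2];y=np.radians(o["orientation"][2]);print(A,t,d@[np.cos(y),np.sin(y)]/.025,d@[np.sin(y),-np.cos(y)]/.025)
E
```

```text
clock: 10.72
tool_pos: [0.5231, -0.0164, 0.3387]
orientation: [180.0, -0.0, 26.1]
force: [0.1, 0.7, -0.6]
opening: 0.0004
gripper_force: 0.0
108 [ 0.52117533 -0.00367165] 0.1548183700790855 -0.49085515083708237
110 [ 0.51993479 -0.00525814] 0.08236043178534173 -0.4556522374747364
112 [ 0.51875038 -0.00688696] 0.011175196868662453 -0.4179420231975093
```

```bash
python3 -m handwheel '[[-1,0,-0.42,0,0,0,-0.5],[-1,0,0,0.85,0,0,0],[-1,0,0,0.85,0,0,0],[-1,0,0,0.85,0,0,0],[-1,0,0,0.85,0,0,0]]'
python3 -m handwheel '[[-1,0,0,0,0,0,0],[-1,0.15,0,0,0,0,0],[-1,0.15,0,0,0,0,0],[-1,0.18,-0.06,0,0,0,0.83],[-1,0.18,-0.06,0,0,0,0.83]]'
python3 -m handwheel '[[-1,0.18,-0.06,0,0,0,0.83],[-1,0.18,-0.06,0,0,0,0.83],[-1,0.18,-0.06,0,0,0,0.83],[-1,0.18,-0.06,0,0,0,0.83],[-1,0.18,-0.06,0,0,0,0.83]]'
python3 -m handwheel '[[-1,0.18,-0.06,0,0,0,0.83],[-1,0,0,0,0,0,0]]'
python3 - <<'E'
from plant import *
from h import *
import cv2,pickle
o=get_obs();h=np.array([.566,-.040]);p=o["tool_pos"][:2]-h
y=np.radians(o["orientation"][2]);print("hub in tool",-p@[np.cos(y),np.sin(y)],-p@[np.sin(y),-np.cos(y)])
s=snapshot("wrist");g=snapshot("scene");pickle.dump((o,s,g),open("s5.pkl","wb"))
a=cv2.resize(s["color"][0:240,200:560],None,fx=1.6,fy=1.6,interpolation=2)
b=cv2.resize(g["color"][240:320,160:260],None,fx=2.5,fy=2.5,interpolation=2)
im=np.zeros((a.shape[0]+b.shape[0],a.shape[1],3),np.uint8);im[:a.shape[0]]=a;im[a.shape[0]:,:b.shape[1]]=b
cv2.imwrite("pics/w5.png",im[:,:,::-1])
E
```

```text
clock: 11.35
tool_pos: [0.5198, -0.0055, 0.2527]
orientation: [180.0, -0.0, 29.3]
force: [0.1, -0.6, -0.6]
opening: 0.0003
gripper_force: 0.0
clock: 11.98
tool_pos: [0.5318, 0.0035, 0.254]
orientation: [180.0, 0.2, 19.1]
force: [-5.0, -4.2, 3.6]
opening: 0.0004
gripper_force: 3.2
clock: 12.6
tool_pos: [0.5523, 0.0145, 0.2538]
orientation: [179.9, 0.2, -5.8]
force: [-6.9, -3.1, 4.9]
opening: 0.0003
gripper_force: 3.3
clock: 12.85
tool_pos: [0.5574, 0.0157, 0.2537]
orientation: [179.9, 0.1, -10.7]
force: [-3.8, -1.7, 0.6]
opening: 0.0001
gripper_force: 1.9
hub in tool 0.01880380111565509 0.05312149179611548
```

View pics/w5.png

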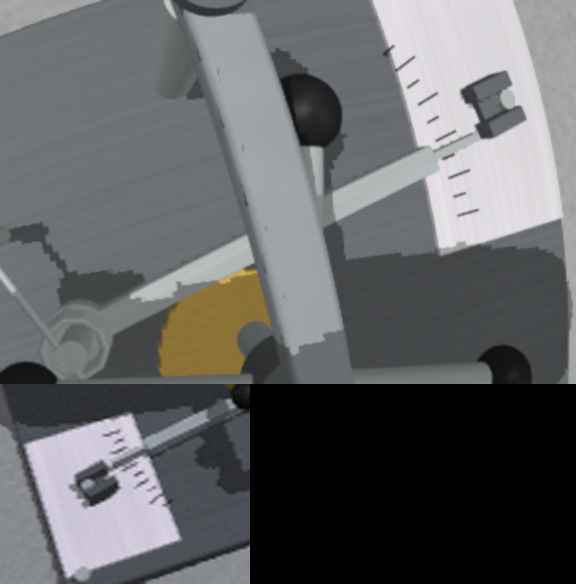

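The pointer tip at crop (478,135) is just below the lower prong. The prong ends are near (465,96) and (481,131), so the notch middle is at about (473,113), with the screw at (507,98).

Run:
```python
from h import *
import pickle
o,s,g=pickle.load(open("s5.pkl","rb"))
yy=np.radians(7.3);c,n=np.cos(yy),np.sin(yy);piv=np.array([.566,-.04])+np.array([[c,-n],[n,c]])@[.024,.070]
f=lambda p,z:wray(s,o,(200+p[0]/1.6,p[1]/1.6),z)
for nm,p,z in(("tip",(479,135),.023),("notch",(473,113),.028),("screw",(507,98),.03),("lowprong",(480,131),.028),("upprong",(464,96),.028)):
  v=f(p,z)[:2]-piv;print(nm,np.hypot(*v),np.degrees(np.arctan2(v[1],v[0]))-7.3+90)
for nm,p,z in(("tip",(103,468),.023),("screw",(86,484),.03)):
  v=ray(g,(160+p[0]/2.5,240+(p[1]-384)/2.5),z)[:2]-piv;print("sc",nm,np.hypot(*v),np.degrees(np.arctan2(v[1],v[0]))-7.3+90)
```

```text
tip 0.20674121933986156 9.833867110194575
notch 0.2046450845984599 12.9990585085812
screw 0.22754693291605693 12.754505084266512
lowprong 0.20441400663262324 10.521374344778522
upprong 0.20406497730254095 15.459150265723821
sc tip 0.2124992934674205 9.914512421544302
sc screw 0.23223826562419578 12.861763854544876
```

```bash
python3 -m handwheel '[[-1,0.18,-0.06,0,0,0,0.8],[-1,0.18,-0.06,0,0,0,0.8],[-1,0.18,-0.06,0,0,0,0.8],[-1,0.18,-0.06,0,0,0,0.8],[-1,0.18,-0.06,0,0,0,0.8]]'
python3 -m handwheel '[[-1,0,0,0,0,0,0],[-1,0,0,0,0,0,0]]'
cat > look.py <<'E'
import sys
from plant import *
from h import *
import cv2,pickle
k=sys.argv[1]
o=get_obs();h=np.array([.566,-.040]);p=o["tool_pos"][:2]-h
y=np.radians(o["orientation"][2]);print("hub in tool",-p@[np.cos(y),np.sin(y)],-p@[np.sin(y),-np.cos(y)])
s=snapshot("wrist");g=snapshot("scene");t=snapshot("top");pickle.dump((o,s,g,t),open(f"s{k}.pkl","wb"))
yy=np.radians(7.3);c,n=np.cos(yy),np.sin(yy);piv=h+np.array([[c,-n],[n,c]])@[.024,.070]
a=np.radians(12.9-90+7.3);N=np.array([*(piv+.21*np.array([np.cos(a),np.sin(a)])),.025])
u=wpix(s,o,N);print("notch px",u)
def crop(im,u,w,h,f):
    x=int(np.clip(u[0]-w/2,0,560-w));y=int(np.clip(u[1]-h/2,0,420-h));print("crop",x,y,f)
    return cv2.resize(im[y:y+h,x:x+w],None,fx=f,fy=f,interpolation=2)
R=np.array(t["R"]);q=R@N+t["t"];ut=q[:2]/q[2]*t["fx"]+[t["cx"],t["cy"]]
q=np.array(g["R"])@N+g["t"];ug=q[:2]/q[2]*g["fx"]+[g["cx"],g["cy"]]
A=crop(s["color"],u,100,100,4);B=crop(g["color"],ug,50,50,8)
cv2.imwrite(f"pics/w{k}.png",np.hstack([A,B])[:,:,::-1])
E
python3 look.py 6
```

```text
clock: 13.58
tool_pos: [0.5804, 0.0151, 0.2535]
orientation: [179.9, 0.1, -34.8]
force: [-8.9, -0.6, 3.2]
opening: 0.0006
gripper_force: 3.3
clock: 13.82
tool_pos: [0.5809, 0.0152, 0.2533]
orientation: [179.9, 0.1, -34.6]
force: [-4.5, -1.2, 0.0]
opening: 0.0001
gripper_force: 2.0
hub in tool 0.019094058690786116 0.05393664012219905
notch px [436.83848465  12.3363317 ]
crop 386 0 4
crop 179 251 8
```

View pics/w6.png

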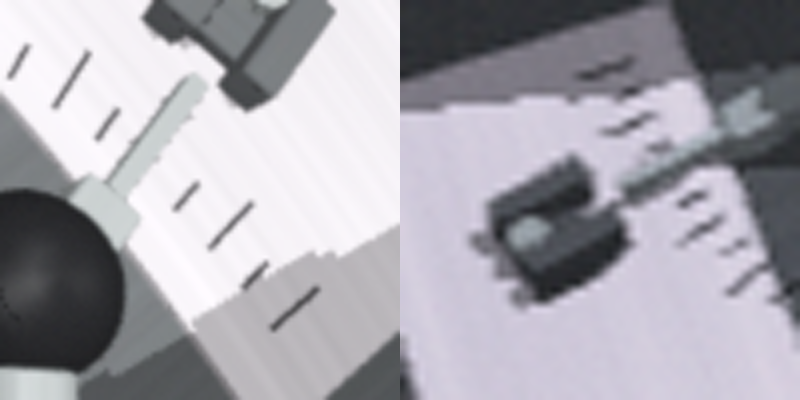

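The wrist crop shows the tip at about (198,82). The prong inner corners are near (178,40) and (216,72), so the pointer is still slightly short of the middle.

Run:
```python
from h import *
import pickle
o,s,g,t=pickle.load(open("s6.pkl","rb"))
yy=np.radians(7.3);c,n=np.cos(yy),np.sin(yy);piv=np.array([.566,-.04])+np.array([[c,-n],[n,c]])@[.024,.070]
P=lambda nm,X:print(nm,*np.round([np.hypot(*(X[:2]-piv)),np.degrees(np.arctan2(*(X[:2]-piv)[::-1]))-7.3+90],4))
f=lambda p,z:P("w",wray(s,o,(386+p[0]/4,p[1]/4),z))
k=lambda p,z:P("s",ray(g,(179+(p[0]-400)/8,251+p[1]/8),z))
for z in(.023,):f((198,82),z)
f((108,198),.025)
for z in(.024,.030):
  f((178,40),z);f((216,72),z);f((150,16),z);f((222,82),z)
print();k((618,192),.023)
for z in(.024,.03):k((592,190),z);k((612,208),z);k((528,232),z)
```

```text
w 0.205 12.0659
w 0.1736 12.3085
w 0.2085 14.0939
w 0.2087 11.7143
w 0.2088 15.8396
w 0.208 11.1899
w 0.2049 14.3894
w 0.205 12.0365
w 0.2052 16.1146
w 0.2043 11.5191

s 0.2057 12.2616
s 0.211 11.317
s 0.2095 13.3968
s 0.2299 11.9734
s 0.2124 12.4749
s 0.2111 14.5325
s 0.2313 13.0285
```

```bash
python3 -m handwheel '[[-1,0.085,-0.03,0,0,0,0.38],[-1,0.085,-0.03,0,0,0,0.38],[-1,0.085,-0.03,0,0,0,0.38],[-1,0.085,-0.03,0,0,0,0.38],[-1,0,0,0,0,0,0]]'
python3 -m handwheel '[[-1,0,0,0,0,0,0]]'
python3 look.py 7
cat > prof.py <<'E'
from h import *
import pickle,sys,cv2
def P(k):
  D=pickle.load(open(f"s{k}.pkl","rb"));o,s,g=D[:3];t=D[3] if len(D)>3 else None
  yy=np.radians(7.3);c,n=np.cos(yy),np.sin(yy);piv=np.array([.566,-.04])+np.array([[c,-n],[n,c]])@[.024,.070]
  A=np.arange(8,19,.25)
  def proj(q,X):
    v=np.array(q["R"])@X+q["t"];return v[:2]/v[2]*q["fx"]+[q["cx"],q["cy"]]
  for nm,pr,im in(("w",lambda X:wpix(s,o,X),s),("s",lambda X:proj(g,X),g),("t",(lambda X:proj(t,X)) if t else None,t)):
    if pr is None: continue
    for r,z in((.190,.025),(.200,.023),(.214,.0275),(.219,.0275)):
      px=np.array([pr(np.array([*(piv+r*np.array([np.cos(a),np.sin(a)])),z])) for a in np.radians(A-90+7.3)],np.float32)
      gr=cv2.cvtColor(im["color"],cv2.COLOR_RGB2GRAY)
      v=cv2.remap(gr,px[None,:,0],px[None,:,1],cv2.INTER_LINEAR)[0]
      print(nm,r,*v)
  
  print("A from 8 step .25")
P(sys.argv[1])
E
python3 prof.py 6; python3 prof.py 7
```

```text
clock: 14.6
tool_pos: [0.5893, 0.0125, 0.2533]
orientation: [179.9, 0.1, -43.8]
force: [-6.6, 0.1, 1.1]
opening: 0.0005
gripper_force: 2.4
clock: 14.72
tool_pos: [0.5893, 0.0125, 0.2533]
orientation: [179.9, 0.1, -43.7]
force: [-6.7, 0.1, 1.6]
opening: 0.0004
gripper_force: 2.3
hub in tool 0.019466192166737346 0.05401930200546429
notch px [405.81279256  -2.04583705]
crop 355 0 4
crop 179 251 8
w 0.19 244 244 245 245 245 246 246 246 246 246 246 246 246 245 232 207 206 206 206 190 171 232 243 244 244 245 245 244 245 247 247 247 247 247 246 246 245 237 151 184 239 243 243 244
w 0.2 243 243 243 243 242 242 242 242 242 242 242 242 243 242 235 211 206 206 201 168 198 240 244 244 244 244 244 244 244 244 243 243 242 242 242 241 241 241 241 242 242 243 244 244
w 0.214 242 242 242 241 207 137 127 127 127 129 129 126 110 80 83 119 128 128 128 128 128 128 124 102 112 127 127 127 128 72 0 0 0 0 0 0 0 0 0 0 0 0 0 0
w 0.219 243 243 244 243 221 154 127 127 127 128 127 126 113 80 79 116 127 127 127 127 127 127 126 103 40 0 0 0 0 0 0 0 0 0 0 0 0 0 0 0 0 0 0 0
s 0.19 198 205 206 207 206 200 191 180 163
[... 2581 characters left out ...]
9 222 194 178 207 236 247 247 247 247 246 243 210 177 158 161 164 161 151 137 154 186 216 214 211 211 222 237 247 247 247 247 246 246 228 198 171 192 220 248 248 248 247 248 248
t 0.2 246 246 246 246 246 246 246 247 247 246 246 246 246 246 245 243 224 191 156 150 152 164 188 207 221 230 238 242 244 244 244 244 244 244 244 244 245 245 246 246 246 246 246 246
t 0.214 226 206 179 140 92 46 70 95 103 99 96 96 96 97 100 107 110 111 107 101 86 66 49 45 42 49 75 96 99 97 97 101 108 145 192 231 242 247 247 247 247 246 246 246
t 0.219 209 178 149 121 90 66 47 68 92 99 98 97 101 104 96 88 88 95 98 97 97 86 67 49 51 57 70 86 95 97 99 108 124 154 201 239 247 247 247 246 246 246 246 246
A from 8 step .25
```

```bash
python3 -m handwheel '[[-1,-0.3,0,0,0,0,0],[-1,0,0,-0.8,0,0,0],[-1,0,0,-0.8,0,0,0],[-1,0,0,-0.8,0,0,0],[-1,0,0,-0.8,0,0,0]]'
python3 -m handwheel '[[-1,0.79,0.67,0,0,0,0],[-1,0.79,0.67,0,0,0,0],[-1,0.79,0.67,0,0,0,0],[-1,0.79,0.67,0,0,0,0],[-1,0.79,0.67,0,0,0,0]]'
python3 -m handwheel '[[-1,0,0,0,0,0,0],[-1,0,0,0,0,0,0]]'
python3 look.py 8;sed -i 's/np.arange(8,19,.25)/np.arange(8,18.6,.2)/;s/step .25/step .2/;s/(.200,.023),(.214,.0275),(.219,.0275)/(.195,.023),(.200,.023),(.212,.03),(.215,.03),(.218,.03)/' prof.py; python3 prof.py 8
```

```text
clock: 15.5
tool_pos: [0.5852, 0.0183, 0.3349]
orientation: [-179.9, -0.1, -43.7]
force: [0.1, 0.0, -1.6]
opening: -0.0001
gripper_force: 0.0
clock: 16.12
tool_pos: [0.5988, -0.1114, 0.3342]
orientation: [-179.9, -0.1, -43.7]
force: [0.0, 0.5, -0.3]
opening: 0.0003
gripper_force: 0.0
clock: 16.38
tool_pos: [0.5984, -0.1107, 0.3338]
orientation: [-179.9, -0.0, -43.8]
force: [0.0, 0.8, -0.1]
opening: 0.0006
gripper_force: 0.0
hub in tool -0.07228220364647192 -0.028659927682309565
notch px [283.52286129 123.70361778]
crop 233 73 4
crop 179 251 8
w 0.19 172 168 149 124 122 145 166 171 171 171 171 171 171 171 170 166 144 123 122 150 165 168 160 149 140 139 138 139 138 137 125 109 133 161 176 188 198 207 223 233 247 251 252 245 210 188 205 243 251 253 254 254 254 254
w 0.195 173 173 169 165 165 168 171 173 173 173 172 172 172 172 171 165 148 120 126 155 168 170 166 156 146 140 138 139 145 158 167 167 167 173 174 174 174 174 175 180 212 227 241 242 208 186 204 235 247 249 250 250 251 252
w 0.2 172 172 172 172 172 171 171 171 171 171 171 171 170 170 170 167 157 148 152 163 168 169 164 153 14
[... 2259 characters left out ...]
33 33
t 0.2 50 49 48 48 48 48 48 48 47 47 48 49 51 53 56 60 64 58 54 50 46 43 39 35 35 35 36 36 36 37 36 34 32 31 32 34 35 34 34 34 34 34 33 33 32 31 31 31 33 34 35 34 32 32
t 0.212 49 50 50 49 47 45 43 41 40 38 37 36 36 35 35 34 35 37 37 37 37 36 35 35 34 35 36 37 37 36 35 34 34 34 33 33 33 33 34 35 36 36 36 36 34 33 32 32 32 32 31 31 31 31
t 0.215 48 48 47 45 43 40 39 37 36 36 36 36 36 35 35 34 34 33 34 35 35 36 36 36 36 36 36 36 37 37 36 36 36 35 34 33 32 32 33 34 34 33 32 32 32 32 33 33 34 34 33 33 33 34
t 0.218 49 49 46 43 39 37 36 34 34 34 34 35 36 37 37 37 36 35 35 35 36 38 39 38 37 35 35 35 36 36 35 35 34 34 33 34 35 36 36 34 33 34 35 36 37 36 36 36 35 35 35 35 34 33
A from 8 step .2
```

```bash
python3 -m handwheel '[[-1,-0.69,0.37,0,0,0,0],[-1,0,0,0.8,0,0,0],[-1,0,0,0.8,0,0,0],[-1,0,0,0.8,0,0,0],[-1,0,0,0.8,0,0,0]]'
python3 -m handwheel '[[-1,0,0,0,0,0,0],[-1,0,-0.1,0,0,0,0],[-1,0,-0.1,0,0,0,0],[-1,0,0,0,0,0,0]]'
python3 -m handwheel '[[-1,0,-0.06,0,0,0,0],[-1,0,0,0,0,0,0]]'
python3 -m handwheel '[[-1,0,-0.06,0,0,0,0],[-1,0,0,0,0,0,0]]'
python3 look.py 9; sed -i 's/"w",lambda/"w",lambda/;s/print(nm,r,\*v)/nm=="w" and print(nm,r,*v)/' prof.py; python3 prof.py 9
```

```text
clock: 17.15
tool_pos: [0.5795, -0.1051, 0.2531]
orientation: [-180.0, -0.0, -43.7]
force: [0.6, -0.1, -1.2]
opening: 0.0003
gripper_force: 0.0
clock: 17.65
tool_pos: [0.5831, -0.102, 0.2542]
orientation: [-179.9, -0.0, -43.7]
force: [-0.1, 0.3, 0.5]
opening: 0.0004
gripper_force: 0.0
clock: 17.9
tool_pos: [0.5839, -0.1011, 0.2536]
orientation: [-180.0, -0.0, -43.8]
force: [0.4, -0.1, 1.1]
opening: 0.0005
gripper_force: 0.0
clock: 18.15
tool_pos: [0.5849, -0.1, 0.2534]
orientation: [180.0, -0.0, -43.7]
force: [0.2, 0.5, -0.2]
opening: 0.0004
gripper_force: 0.0
hub in tool -0.05515234306974934 -0.030268859869340227
notch px [280.6175272   97.37208039]
crop 230 47 4
crop 179 251 8
w 0.19 151 148 121 81 98 140 155 154 162 197 216 219 216 219 219 208 161 108 135 146 147 146 140 153 174 181 182 183 180 138 72 70 126 150 152 152 152 153 152 152 153 153 150 125 77 106 142 155 163 169 164 174 208 214
w 0.195 221 221 221 221 221 222 222 222 222 222 222 222 222 221 220 210 162 129 167 173 164 154 147 152 174 179 179 180 184 204 223 224 224 219 198 181 200 222 225 224 224 224 222 206 153 160 20
[... 222 characters left out ...]
7 221 222 221 222 223 222 224
w 0.212 219 220 218 218 212 169 109 100 103 103 103 103 104 105 105 105 149 212 219 219 219 219 219 219 219 211 198 199 181 119 78 98 104 104 104 105 106 106 106 104 133 198 219 220 221 221 220 220 219 219 219 219 219 219
w 0.215 216 216 216 209 173 142 106 99 102 102 103 104 105 106 104 101 89 98 104 111 106 122 113 120 106 100 89 85 64 59 78 98 104 104 104 105 106 106 106 108 160 211 220 220 221 222 223 223 223 222 222 221 221 220
w 0.218 219 219 208 171 155 150 122 100 102 103 103 104 105 106 105 102 91 98 105 105 105 105 105 105 105 103 89 70 66 60 79 101 103 103 103 105 106 105 106 111 166 214 220 220 221 221 221 221 222 222 222 221 221 221
A from 8 step .2
```

```bash
python3 -m handwheel '[[-1,0,-0.06,0,0,0,0],[-1,0,0,0,0,0,0]]'
python3 -m handwheel '[[-1,0,-0.06,0,0,0,0],[-1,0,0,0,0,0,0]]'
python3 -m handwheel '[[-1,0,-0.06,0,0,0,0],[-1,0,0,0,0,0,0]]'
python3 -m handwheel '[[-1,0,-0.06,0,0,0,0],[-1,0,0,0,0,0,0]]'
python3 look.py 10;python3 prof.py 10 | grep -E "0.2 |0.195"
```

```text
clock: 18.55
tool_pos: [0.586, -0.0989, 0.2534]
orientation: [-180.0, -0.0, -43.7]
force: [-0.1, -0.8, -0.8]
opening: 0.0004
gripper_force: 0.0
clock: 18.8
tool_pos: [0.587, -0.0978, 0.2534]
orientation: [-180.0, -0.0, -43.7]
force: [-0.5, 0.3, -0.6]
opening: 0.0004
gripper_force: 0.0
clock: 19.05
tool_pos: [0.588, -0.0967, 0.2534]
orientation: [-180.0, -0.0, -43.7]
force: [0.6, 0.1, -0.3]
opening: 0.0005
gripper_force: 0.0
clock: 19.3
tool_pos: [0.5891, -0.0956, 0.2534]
orientation: [180.0, -0.0, -43.7]
force: [0.7, 0.3, 0.4]
opening: 0.0001
gripper_force: 0.0
hub in tool -0.055143038043013494 -0.024235216138144194
notch px [290.2522517   97.37573137]
crop 240 47 4
crop 179 251 8
w 0.195 150 150 152 168 204 220 221 221 221 221 221 221 221 221 220 218 198 131 141 156 159 152 150 160 174 179 179 181 187 205 220 223 224 224 225 225 225 225 225 224 224 223 222 212 165 121 183 219 221 222 222 223 223 224
w 0.2 149 160 206 217 218 218 218 218 218 218 218 218 218 217 217 217 213 211 212 211 205 196 168 160 175 178 178 180 185 205 219 221 221 222 222 223 223 223 222 223 222 222 222 220 217 213 216 220 221 221 221 222 222 223
```

```bash
python3 -m handwheel '[[-1,0,-0.1,0,0,0,0],[-1,0,0,0,0,0,0]]'
python3 -m handwheel '[[-1,0,-0.06,0,0,0,0],[-1,0,0,0,0,0,0]]'
python3 -m handwheel '[[-1,0,-0.06,0,0,0,0],[-1,0,0,0,0,0,0]]'
python3 look.py 11;python3 prof.py 11 | grep -E "0.2 |0.195"
```

```text
clock: 19.7
tool_pos: [0.5909, -0.0938, 0.2534]
orientation: [-180.0, -0.0, -43.7]
force: [0.1, -1.5, 0.1]
opening: 0.0006
gripper_force: 0.0
clock: 19.95
tool_pos: [0.5918, -0.0927, 0.2534]
orientation: [180.0, -0.0, -43.7]
force: [-0.7, -0.0, -0.6]
opening: 0.0004
gripper_force: 0.0
clock: 20.2
tool_pos: [0.5925, -0.092, 0.2533]
orientation: [179.9, 0.0, -43.8]
force: [-1.6, -2.6, 1.6]
opening: 0.0004
gripper_force: 1.4
hub in tool -0.055093825547582014 -0.019202177974090764
notch px [297.87821509  97.17516438]
crop 247 47 4
crop 179 251 8
w 0.195 150 150 150 151 150 151 155 180 213 220 221 220 220 220 220 218 196 143 150 181 182 165 155 165 177 178 179 181 186 206 221 222 223 224 225 224 225 225 225 224 223 223 223 220 189 124 170 214 221 221 221 221 222 223
w 0.2 149 155 167 181 186 208 217 217 218 218 217 217 217 218 218 218 216 213 209 212 206 197 166 159 173 178 179 180 181 197 215 220 220 221 221 222 222 222 222 222 222 222 222 222 220 212 218 219 220 220 220 221 221 222
```

```bash
python3 -m handwheel '[[-1,0,-0.06,0,0,0,0],[-1,0,-0.06,0,0,0,0],[-1,0,-0.06,0,0,0,0],[-1,0,0,0,0,0,0],[-1,0,0,0,0,0,0]]'
python3 look.py 12;python3 prof.py 12
```

```text
clock: 20.98
tool_pos: [0.5955, -0.089, 0.2533]
orientation: [179.9, 0.0, -43.8]
force: [-2.6, -3.9, 1.4]
opening: 0.0004
gripper_force: 2.6
hub in tool -0.0552162200957051 -0.014941143996892135
notch px [304.51132402  97.46391616]
crop 254 47 4
crop 179 251 8
w 0.19 151 152 149 123 77 104 144 151 150 150 151 149 150 151 157 173 190 150 101 121 150 165 177 179 180 180 182 204 218 219 199 142 154 206 223 224 225 225 226 226 226 226 226 222 191 132 161 219 225 226 226 227 226 227
w 0.195 150 150 150 150 151 151 151 151 151 151 151 151 154 178 214 219 209 136 102 139 151 168 177 178 179 180 184 203 219 221 221 222 222 223 223 224 224 224 224 224 223 223 222 219 189 131 149 212 220 220 221 221 221 222
w 0.2 149 149 149 149 153 184 213 217 217 217 218 217 217 217 217 217 216 214 207 176 149 165 176 177 178 178 182 208 217 218 219 219 219 221 221 221 221 221 221 221 222 221 221 221 219 215 217 220 220 219 220 220 221 221
w 0.212 153 152 152 152 152 145 98 65 65 65 64 65 67 73 96 98 93 147 207 217 218 218 218 218 218 217 207 178 173 172 130 103 103 104 104 104 106 107 106 106 129 196 220 220 220 220 220 220 220 219 219 219 218 218
w 0.215 150 150 150 150 149 143 111 72 65 68 71 71 80 101 104 100 82 74 94 94 97 96 99 99 96 96 92 89 82 65 75 97 103 103 103 105 105 106 105 105 138 205 219 219 219 219 220 221 221 223 223 223 222 221
w 0.218 151 152 151 152 153 150 128 77 80 99 103 103 105 105 104 101 83 77 100 104 105 105 105 105 105 105 105 99 80 70 81 98 103 103 103 104 105 105 105 109 172 217 219 219 220 220 220 220 221 221 221 221 221 221
A from 8 step .2
```

```bash
python3 -m handwheel '[[-1,0,-0.04,0,0,0,0],[-1,0,0,0,0,0,0],[-1,0,0,0,0,0,0],[-1,0,0.3,0,0,0,0],[-1,0,0.1,0,0,0,0]]'
python3 -m handwheel '[[-1,0,0,-0.8,0,0,0],[-1,0,0,-0.8,0,0,0],[-1,0,0,-0.8,0,0,0],[-1,0.3,0,-0.8,0,0,0],[-1,0,0,0,0,0,0]]'
python3 -m handwheel '[[-1,0,0,0,0,0,0]]'
python3 look.py 13;python3 prof.py 13
```

```text
clock: 21.75
tool_pos: [0.5896, -0.0951, 0.2535]
orientation: [-180.0, -0.0, -43.8]
force: [-0.3, -0.0, -0.4]
opening: 0.0005
gripper_force: 0.0
clock: 22.38
tool_pos: [0.5959, -0.1002, 0.3352]
orientation: [-179.8, -0.1, -43.8]
force: [-0.0, -0.2, -0.6]
opening: 0.0002
gripper_force: 0.0
clock: 22.5
tool_pos: [0.5947, -0.1001, 0.3328]
orientation: [180.0, 0.0, -43.8]
force: [-0.7, -0.5, -0.1]
opening: 0.0004
gripper_force: 0.0
hub in tool -0.06230090409766269 -0.023487148668065692
notch px [289.04199537 111.89394699]
crop 239 61 4
crop 179 251 8
w 0.19 176 170 156 124 122 151 168 175 175 175 175 174 175 174 173 168 151 120 124 144 154 147 142 141 143 148 159 170 174 170 147 125 126 159 173 177 179 179 179 179 179 179 178 171 150 135 180 232 252 254 254 254 254 255
w 0.195 177 176 175 175 175 177 177 177 177 176 176 176 177 176 175 171 152 127 121 145 152 146 143 142 143 147 159 171 176 177 176 176 174 176 178 178 178 178 178 177 177 176 176 171 150 110 141 165 177 186 218 241 250 252
w 0.2 175 175 175 175 175 175 175 175 175 175 175 175 174 174 173 171 164 152 153 156 150 145 142 142 142 145 154 168 174 176 176 177 177 177 177 177 177 177 177 177 177 177 176 175 167 151 156 168 174 175 181 202 226 242
w 0.212 177 177 177 177 176 165 119 89 81 80 80 81 81 81 80 83 101 148 172 177 177 177 176 177 177 177 177 178 176 164 134 93 83 81 81 81 81 81 81 85 101 148 170 177 178 177 178 177 177 177 176 177 177 181
w 0.215 177 177 177 177 177 167 131 95 84 87 88 85 85 83 87 102 103 109 123 129 132 140 134 133 135 132 137 138 137 129 107 88 81 81 81 81 81 81 82 87 123 159 176 180 180 180 181 181 180 180 179 182 183 181
w 0.218 179 179 179 179 179 172 150 126 125 126 126 126 127 128 128 124 105 84 81 81 81 80 82 82 82 82 81 82 81 79 77 80 81 81 81 81 82 82 84 100 136 169 178 179 180 180 180 180 181 183 205 236 249 249
A from 8 step .2
```

```bash
python3 -c "
from plant import *
print(close_job())"
```

```text
the job is handed in; nothing more can be done
None
```

I handed the job in at about 22.5 s: by my last camera measurement the pointer stands within about 0.2 mm of the notch middle. I first ran it roughly 1.9 mm past and eased the wheel back anticlockwise. I touched only the wheel, and the gripper is lifted clear.

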